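Pry up the lid of a wooden wine case and hold it open at 40 degrees

ROBOT

A 6-joint arm with a two-finger parallel gripper is mounted at the origin on the work surface. World frame = base frame: x ahead of the robot, y to its left, z up, the work surface at z = 0. Lengths are in m, angles in rad, forces in N, time in s.
With the tool pointing down it reaches from about 0.35 to 0.775 m from the base axis. Payload 7.3 kg.
Tool frame: the origin (TCP) lies at the very end of the fingers, on their centre line; the grasp point (between the pads) lies 19 mm behind it; z points along the fingers, y is the line along which they close (so a half turn about z gives the same grasp; the last joint's range is limited). The gripper opens to 92 mm and grips with 3 to 60 N. Pads are 19 mm wide; open, the fingers measure 130 mm over their backs; the gripper's body (75 mm by 190 mm) begins 47 mm behind the grasp point.
Start: joints at [-1.38, 0.342, 1.524, -0, 1.275, -0.146], TCP at [0.174, -0.496, 0.227] pointing down, gripper open.
Joint ranges: [-2.53, 2.53], [-0.77, 2.02], [0.04, 2.7], [-1, 4.14], [0.28, 2.66], [-3.11, 3.11]. Speed limits (rad/s): [2.57, 2.57, 3.14, 3.14, 3.14, 3.14].

INTERFACE

Orientations are given as [roll, pitch, yaw] about the fixed x, y, z axes, in that order (R = Rz(yaw) Ry(pitch) Rx(roll)).
In Python, from cell import robot gives the robot as it stands.
- The arm moves only by the tool apply_moves, never from a script. Its argument "motion" is text: rows parted by semicolons, each of 7 numbers parted by spaces: the opening in per cent of the stroke, from 0 (shut) to 100 (fully open), then the shift along the tool's x, y, z in cm, then the turn, a rotation vector about the tool's x, y, z in rad. A call has 1 to 20 rows; each row shifts and turns the commanded pose from where the row before left it, along the tool's axes as they then stand; what a row does not reach is not made up. A row lasts 1/8 s, in which the tool goes at most 62.5 mm and 10.7 degrees, less where a joint would pass 70% of its speed; a pose out of reach is approached as far as the arm can. A call with a gripper value outside its range is refused whole. The fingers move at their own pace and stop on an object; "force" is the grip in N (left out, the last holds). Time passes only in rows, so rows that do not move let the fingers close. It gives the time, the measured TCP pose, the force, the opening and the grip force at its end, in the units of the state.
- robot.observe(): the state, without advancing time (a new reading comes with each control period).
- robot.read_camera(name): name is "scene" or "top"; returns a dict with "img" (384x512x3 uint8, red, green, blue), "fovy" (degrees; the focal length in pixels is half the picture's height over the tangent of half this angle, whatever the lens; pixels are square), "cx", "cy" (the principal point, pixels), "k1" (the pictures are not rectified: a ray, as slopes to the right and down, at radius r is drawn at 1 + k1 r^2 times it, then the intrinsics apply), "R" (3x3) and "t" (3): a world point X has camera coordinates R X + t. Camera axes: x right, y down, z forward; pixel columns grow to the right and rows downward; lengths in m; the calibration is good to about 2 mm. A picture is of the moment at which its call begins. There is no depth.
- robot.hand_in(): hands the job in; it is judged then, once.
Trained networks look in a picture, given as the dict that the camera call returned (one of the last four; its "shot" number tells which), for a name from the list of things; names that differ only in an ending like _2 or _b are one class to them, and where a whole thing is asked for, a point or a joint stands for the part that bears it (a point fixed in the world has none). Each returns a list of dicts, best first, with "score" (0 to 1); they miss things now and then, are a little off and sometimes report something else, mostly with a low value. They report only what shows in the picture. A call takes as long as a camera call. They do not tell look-alikes from the thing itself.
- robot.search_frame(target, picture): "centre" ([x, y, z] in m, in world coordinates, good to about 4 mm: the middle of the surface that is visible of it).
- robot.trace(target, picture): "pixels" (384x512 bool, what is visible of it).
The state is a dict: "time": time; "qpos": joint angles; "qvel": joint speeds; "joint_efforts": joint torques, N m; "tool_pos": TCP position; "tool_rot": TCP orientation; "contact_force": force on the tool from outside, world axes, zero at the start; "torque": the same for the moment, N m; "opening": finger opening in m; "grip_force": force on a finger pad.
Only numpy, scipy, OpenCV 4.12 (cv2) and the standard library are available. Lean on these libraries where they do the work, as an engineer would, in place of code of your own. Each camera call takes 0.05 s, during which the arm holds its last target. There are 200 camera calls.

TASK

Pick up the red-handled lifter, push its steel toe into the notch under the front of the wooden wine case's snap-shut lid, and lever the lid up past its catches. Finish with the lifter still in the grip, holding the lid open at 40 degrees from closed with the toe, because the lid falls shut without it. Do not touch the case or its lid with the hand, and leave the other things on the table undisturbed.

Things in the scene. Friction and masses are not known exactly. Their poses are not given: they have to be found in the camera images.
- lifter: loose tool, 0.2 kg, upright on the table left or right of the case, turned up to 0.6 rad: flat steel foot 78 mm long (x), 36 wide (y), 5 thick; red upright handle 24 (x) by 22 mm (y), its top 105 mm above the underside. Origin: underside of the foot, on the handle's axis. x points to the toe; the foot runs from x = -30 mm to +48 mm, so 36 mm of toe stand out in front of the handle
- lifter_grip (a point): on the handle's axis, 75 mm above the foot's underside: grip here from above across the 22 mm, firmly (80 N or more), and the fingertips stay above the lid while the toe is in the notch
- lifter_toe (a point): middle of the toe tip, on the foot's upper face, 48 mm in front of the handle's axis
- case: pale wooden wine case, fixed, turned up to 0.25 rad: 210 mm deep (x), 340 wide (y), rim 105 mm high, walls 12 mm. Origin: centre of its underside; x points from the front (robot side) to the hinge side. Mid-front, below the lid, is the pry notch through the wall: 84 mm wide, 20 high, sill 85 mm above the table, a brass strip below it
- notch (a point): middle of the notch's upper edge on the case's front face, level with the closed lid's underside (105 mm above the table). From here the space behind the notch is free for 45 mm into the case (two bottles lie lower down)
- lid (a joint): lid angle: 0 shut, grows as the front edge rises, 0.698 = 40 degrees. Flat wooden lid 210 by 340 by 10 mm, about 0.45 kg, flush with the case. Two sprung catches hold it: they give way in the first 10 mm of lift to roughly 5 to 15 N upward at the front edge; then only its weight is felt (about 2 N at the edge) and it falls shut. A brass plate on top marks the notch
- lid_hinge (a point): middle of the lid's hinge axis (along the case's y), at the rear upper edge of the case, 105 mm high; the lid's underside lies in a plane through this axis, 210 mm from it to the front edge
- lid_edge (a point): middle of the lower front edge of the lid, moves with it; with the lid shut it coincides with notch
- jar: amber jar with cork stopper, 72 mm across, 110 high, origin under its centre; to be left alone. It stands on the side of the case where the lifter is not
- wine_bottle: standing dark wine bottle with red cap, 74 mm across, 300 high, origin under its centre; to be left alone
- wine_glass: wine glass, 76 mm across, 195 high, origin under its centre; to be left alone
Mind the look-alikes: they are no part of the job. There is more than one size of the lifter; the job needs the largest.

How it is judged:
On the way, in this order (a step that is already met when the one before it is completed fails the run):
1. the lifter is held in the grip, clear of the table, the lid still shut (height (world z) of lifter above 0.03 m and contact force between the fingers and lifter above 2 N and value of joint lid below 0.04 rad), for 0.2 s.
2. the lid is past its catches, borne by the lifter held in the grip (value of joint lid above 0.12 rad and contact force between lifter and case above 0.3 N and contact force between the fingers and lifter above 2 N), for 0.1 s.
At the end, for the whole second after the job is handed in: the lid stands still at 40 degrees, 6 degrees more or less (0.595 to 0.80 rad), resting on the lifter (over 0.4 N), which is in the grip (over 2 N) with its foot more than 150 mm above the table; the hand and arm do not touch the case or lid (value of joint lid between 0.595 and 0.8 rad and velocity of joint lid between -0.1 and 0.1 rad/s and contact force between lifter and case above 0.4 N and contact force between the fingers and lifter above 2 N and height (world z) of lifter above 0.15 m and contact force between each of the arm, the fingers and case below 0.5 N); the arm keeps its last pose, push and grip.
It fails at once if the hand or arm touches the case or its lid (over 2 N) (contact force between any of the fingers, the arm and case above 2 N).
It fails at once if the jar, bottle or glass is shifted by more than 30 mm (distance of any of jar, wine_bottle, wine_glass from where it was at the start of the episode above 0.03 m).
It also fails if it takes over 51 s, if anything falls off the work surface, if the arm or the gripper's body presses on something with over 40 N, if the wrist force passes 120 N, or if a joint passes its speed limit or range.

## Working session

There is one attempt and no reset: what is moved stays moved. The work goes in short steps, Python scripts to look and compute and a tool call to move; the robot and the scene stay as the last step left them, time stands still between calls to the robot, and variables do not carry over. Pictures are saved under pics/ and viewed, at most 10 in all, crops included, and the job is handed in when it is done.

Besides the shell and the picture viewer there is one more tool, called after "Emit:" as name(argument=value, ...) on one line, values as JSON. apply_moves: Moves the arm, as the interface text tells. Its arguments: {"type":"object","properties":{"motion":{"type":"string"},"force":{"type":"number"}},"required":["motion"]}

```bash
mkdir -p pics; ls
cat > h.py <<'E'
import numpy as np, cv2
from cell import robot
def ray(P,u,v):
    f=P['img'].shape[0]/2/np.tan(np.radians(P['fovy'])/2)
    K=np.array([[f,0,P['cx']],[0,f,P['cy']],[0,0,1]])
    # r_d = r(1+k1 r^2)
    p=cv2.undistortPointsIter(np.array([[[u,v]]],float),K,np.array([P['k1'],0,0,0.]),None,None,(3,100,1e-10))[0,0]
    R=np.array(P['R']);t=np.array(P['t'])
    return -R.T@t, R.T@np.array([p[0],p[1],1])
def onz(P,u,v,z):
    c,d=ray(P,u,v); return c+d*(z-c[2])/d[2]
def proj(P,X):
    f=P['img'].shape[0]/2/np.tan(np.radians(P['fovy'])/2)
    K=np.array([[f,0,P['cx']],[0,f,P['cy']],[0,0,1]])
    R=np.array(P['R']);t=np.array(P['t'],float)
    return cv2.projectPoints(np.atleast_2d(np.array(X,float)),cv2.Rodrigues(R)[0],t,K,np.array([P['k1'],0,0,0.]))[0][:,0]
def save(P,n,box=None,s=1):
    im=P['img'][:,:,::-1]
    if box: im=im[box[1]:box[3],box[0]:box[2]]
    cv2.imwrite('pics/'+n,cv2.resize(im,None,fx=s,fy=s,interpolation=cv2.INTER_CUBIC))
E
python3 - <<'E'
from h import *
print({k:np.round(v,3) if not isinstance(v,(str,dict)) else v for k,v in robot.observe().items()})
a=robot.read_camera('top');b=robot.read_camera('scene')
cv2.imwrite('pics/a.png',a['img'][:,:,::-1]);cv2.imwrite('pics/b.png',b['img'][:,:,::-1])
for n,P in (('top',a),('scene',b)):
    print(n,P['fovy'],P['k1'],-np.array(P['R']).T@P['t'])
    for t in ('lifter','case','lid','jar','wine_bottle','wine_glass','notch','lifter_grip','lifter_toe','lid_hinge'):
        try:
            for r in robot.search_frame(t,P): print(t,round(r['score'],2),np.round(r['centre'],3),proj(P,r['centre'])[0].round())
        except Exception as e: print(t,e)
E
```

```text
pics
{'time': np.float64(0.0), 'qpos': array([-1.38 ,  0.343,  1.525, -0.   ,  1.275, -0.146]), 'qvel': array([-0.002, -0.001, -0.   , -0.   ,  0.002,  0.002]), 'joint_efforts': array([-1.0000e-03, -4.3124e+01, -2.4422e+01,  7.2000e-02,  5.6000e-02,
       -0.0000e+00]), 'tool_pos': array([ 0.173, -0.495,  0.226]), 'tool_rot': array([-3.14 , -0.   ,  0.337]), 'contact_force': array([-0.399,  0.978, -0.15 ]), 'torque': array([ 0.034,  0.037, -0.032]), 'grip_force': np.float64(0.0), 'opening': np.float64(0.092)}
top 42.759069828432324 -0.03877896249867947 [0.49390902 0.00382182 1.43013758]
lifter 0.76 [0.432 0.351 0.004] [145. 248.]
lifter 0.61 [0.384 0.26  0.007] [176. 264.]
lifter 0.43 [0.38  0.436 0.007] [116. 267.]
case 0.9 [ 0.666 -0.012  0.115] [268. 160.]
lid 0.67 [ 0.668 -0.007  0.118] [267. 159.]
jar 0.95 [ 0.474 -0.336  0.117] [391. 228.]
wine_bottle 0.8 [0.628 0.394 0.199] [109. 175.]
wine_glass 0.66 [ 0.664 -0.379  0.182] [412. 154.]
notch 0.9 [ 0.665 -0.007  0.118] [267. 160.]
notch 0.45 [ 0.478 -0.338  0.113] [392. 227.]
lifter_grip 0.72 [0.383 0.435 0.008] [116. 266.]
li
[... 584 characters left out ...]
 153.]
wine_bottle 0.68 [ 0.733 -0.031  0.116] [268. 229.]
wine_bottle 0.42 [ 0.684 -0.025  0.115] [260. 216.]
wine_glass 0.78 [ 0.687 -0.39   0.152] [108. 261.]
notch 0.74 [ 0.732 -0.03   0.111] [268. 230.]
lifter_grip 0.96 [0.438 0.35  0.035] [326. 153.]
lifter_grip 0.66 [0.388 0.434 0.02 ] [338. 143.]
lifter_grip 0.54 [0.391 0.259 0.025] [295. 156.]
lifter_grip 0.42 [ 0.504 -0.338  0.09 ] [118. 223.]
lifter_grip 0.33 [0.655 0.394 0.146] [387. 153.]
lifter_toe 0.75 [ 0.681 -0.392  0.155] [107. 258.]
lifter_toe 0.73 [0.438 0.348 0.03 ] [326. 154.]
lifter_toe 0.68 [0.389 0.434 0.025] [338. 142.]
lifter_toe 0.67 [0.392 0.252 0.022] [293. 158.]
lid_hinge 0.68 [ 0.683 -0.02   0.111] [262. 217.]
```

Run:
```python
import cv2
a=cv2.imread('pics/a.png');b=cv2.imread('pics/b.png')
cv2.imwrite('pics/c1.png',cv2.resize(a,(800,600)))
x=cv2.resize(a[220:300,90:220],(780,480),interpolation=cv2.INTER_CUBIC)
cv2.imwrite('pics/c2.png',x)
y=cv2.resize(b[110:190,260:390],(780,480),interpolation=cv2.INTER_CUBIC)
cv2.imwrite('pics/c3.png',y)
```

```text
(no output)
```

View pics/c1.png

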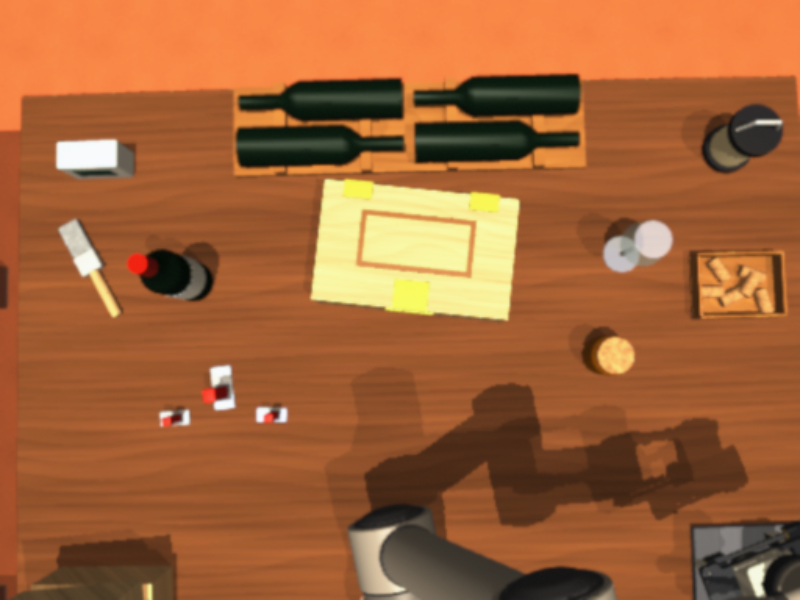

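View pics/c2.png

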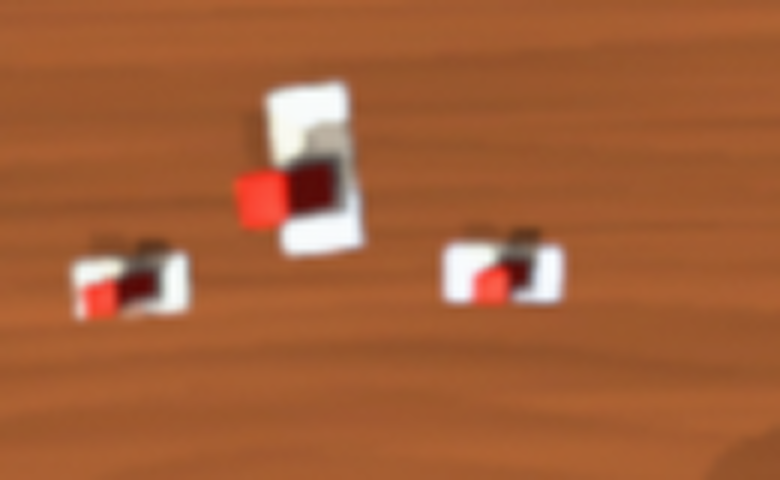

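View pics/c3.png

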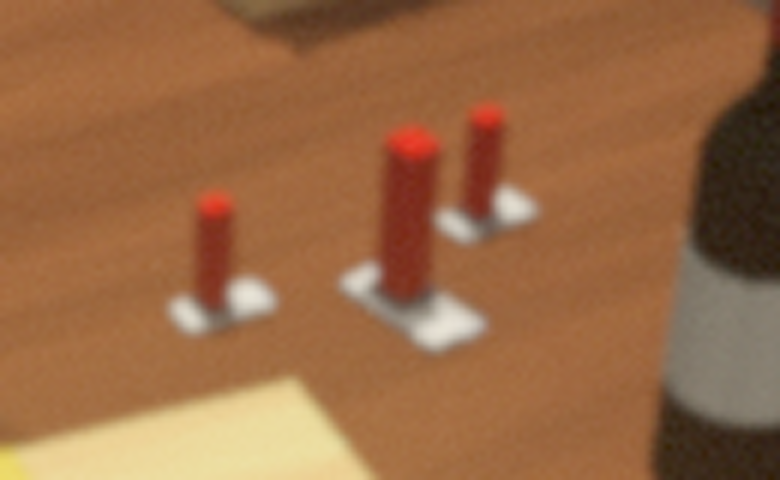

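The candidates in the top picture are red-handled lifters at (146,249), (176,264) and (116,267). The crops show that the middle one at (146,249) is clearly the largest, with its toe pointing away from the robot (up in the image). The case front faces the robot and its brass plate is near (262,189).

```bash
cat > fit.py <<'E'
from h import *
from scipy.optimize import least_squares
def T(p,X): # yaw pose
    c,s=np.cos(p[2]),np.sin(p[2]); X=np.array(X,float)
    return X@np.array([[c,s,0],[-s,c,0],[0,0,1]])+[p[0],p[1],0]
def quad(m):
    c=max(cv2.findContours(m.astype(np.uint8),0,1)[0],key=cv2.contourArea)
    return c[:,0].astype(float)
def sil(P,S,shape,polys):
    m=np.zeros((shape[0]*8,shape[1]*8),np.uint8)
    for X in polys:
        q=(proj(P,X)+.5)*8-.5
        h=cv2.convexHull(q.astype(np.float32)).astype(int)
        cv2.fillConvexPoly(m,h,1)
    return m.reshape(shape[0],8,shape[1],8).mean((1,3))
def box(x0,x1,y0,y1,z0,z1): return [[x,y,z] for x in(x0,x1) for y in(y0,y1) for z in(z0,z1)]
def fit(P,mask,p0,polys):
    from scipy.optimize import minimize
    mm=cv2.GaussianBlur(mask.astype(float),(0,0),1)
    f=lambda p:((cv2.GaussianBlur(sil(P,None,mask.shape,[T(p,b) for b in polys]),(0,0),1)-mm)**2).sum()
    r=minimize(f,p0,method='Nelder-Mead',options=dict(initial_simplex=np.array([p0]*4)+np.vstack([np.zeros(3),np.diag([.01,.01,.1])]),xatol=1e-4,fatol=1e-3))
    return r.x,r.fun
LIFT=[box(-.03,.048,-.018,.018,0,.005),box(-.012,.012,-.011,.011,0,.105)]
CASE=[box(-.105,.105,-.17,.17,0,.115)]
def best(t,P,xy):
    r=robot.trace(t,P)
    def d(m):
        v,u=np.nonzero(m['pixels']); return np.hypot(u.mean()-xy[0],v.mean()-xy[1])
    return min(r,key=d)['pixels']
E
python3 - <<'E'
from fit import *
for n,lx,cx in (('top',(145,248),(267,160)),('scene',(326,154),(265,222))):
    P=robot.read_camera(n)
    m=best('lifter',P,lx);print(n,m.sum(),fit(P,m,[.43,.345,.1],LIFT))
    m=best('case',P,cx);print(n,m.sum(),fit(P,m,[.665,-.01,-.1],CASE))
    I=P['img'].astype(int); r,g,b=I[...,0],I[...,1],I[...,2]
    # colour masks near the lifter
    M=((np.minimum(np.minimum(r,g),b)>110)|((r>90)&(g<45)&(b<45)))
    k=cv2.dilate(best('lifter',P,lx).astype(np.uint8),np.ones((5,5)))>0
    M&=k; print('colour',M.sum(),fit(P,M,[.43,.345,.1],LIFT))
E
```

```text
top 415 (array([0.42389499, 0.35967247, 0.1040934 ]), np.float64(4.956697765490419))
top 9941 (array([ 0.66903124, -0.00434547, -0.13088232]), np.float64(24.54722866706079))
colour 309 (array([0.42383276, 0.35722178, 0.17453599]), np.float64(110.40767797558749))
scene 403 (array([0.43172827, 0.35538238, 0.12953887]), np.float64(4.136794996918078))
scene 12374 (array([ 0.67359365, -0.0060011 , -0.13080902]), np.float64(16.758038425911693))
colour 172 (array([0.43398546, 0.3562647 , 0.18817697]), np.float64(200.84237620702368))
```

Emit:
apply_moves(motion="55 0 0 0 0 0 0.111; 55 0 0 0 0 0 0.111; 55 4.56 -3.58 0 0 0 0; 55 4.56 -3.58 0 0 0 0; 55 4.56 -3.58 0 0 0 0; 55 4.56 -3.58 0 0 0 0; 55 4.56 -3.58 0 0 0 0; 55 4.56 -3.58 0 0 0 0; 55 0.67 -5.8 0 0 0 0; 55 0.67 -5.8 0 0 0 0; 55 0.67 -5.8 0 0 0 0; 55 0.67 -5.8 0 0 0 0; 55 0.67 -5.8 0 0 0 0; 55 0.67 -5.8 0 0 0 0; 55 0.75 -5 0 0 0 0; 55 0.75 -5 0 0 0 0; 55 0.75 -5 0 0 0 0; 55 0.75 -3 0 0 0 0; 55 0 0 0 0 0 0")

```text
time: 3.88
tool_pos: [0.4298, 0.2835, 0.2264]
tool_rot: [-3.142, 0.0, 0.118]
contact_force: [-1.0, -0.3, -0.1]
opening: 0.0505
grip_force: 0.0
```

Emit:
apply_moves(motion="55 0.3 -3.7 0 0 0 0; 55 0.3 -3.7 0 0 0 0; 55 0 0 4.5 0 0 0; 55 0 0 4.5 0 0 0; 55 0 0 0 0 0 0; 55 0 0 0 0 0 0")

```text
time: 4.62
tool_pos: [0.4285, 0.3559, 0.1384]
tool_rot: [-3.141, -0.002, 0.114]
contact_force: [1.5, 0.0, 0.7]
opening: 0.0506
grip_force: 0.0
```

Run:
```python
from fit import *
o=robot.observe();print(o['time'],o['tool_pos'],o['tool_rot'])
P=robot.read_camera('scene');save(P,'d.png',(240,50,440,200),4)
print(proj(P,[o['tool_pos'],[.428,.3575,.105],[.428,.3575,.0],[.4757,.363,.005]]))
Q=robot.read_camera('top')
for X in (P,Q):
  try: print(fit(X,best('lifter',X,proj(X,[.43,.355,.03])[0]),[.43,.355,.1],LIFT))
  except Exception as e: print(e)
```

```text
4.625 [0.42854994 0.35587765 0.1384392 ] [-3.14079475e+00 -2.16061625e-03  1.14021431e-01]
[[328.55075871 123.54650983]
 [328.09216158 132.5208782 ]
 [325.76755439 159.69160142]
 [335.67237369 165.17361591]]
(array([0.43316518, 0.35474873, 0.06945742]), np.float64(19.24225609532712))
(array([0.43259813, 0.36034602, 0.14256373]), np.float64(318.85062189265597))
```

View pics/d.png

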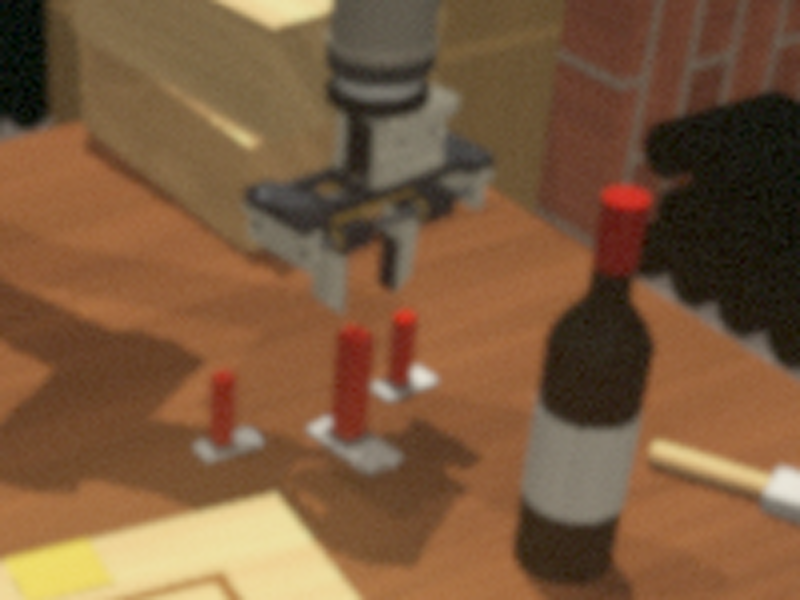

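Emit:
apply_moves(motion="55 0.1 -0.1 4 0 0 0; 55 0 0 4.2 0 0 0; 55 0 0 0 0 0 0; 0 0 0 0 0 0 0; 0 0 0 0 0 0 0; 0 0 0 0 0 0 0; 0 0 0 0 0 0 0", force=80)

```text
time: 5.7
tool_pos: [0.4288, 0.3574, 0.0558]
tool_rot: [-3.141, -0.002, 0.115]
contact_force: [-0.8, -0.8, 5.3]
opening: 0.0219
grip_force: 60.0
```

Emit:
apply_moves(motion="0 0 0 -1 0 0 0; 0 0 0 -3 0 0 0; 0 0 0 -4 0 0 0; 0 0 0 -4 0 0 0; 0 0 0 -3.4 0 0 0; 0 0 0 0 0 0 0; 0 0 0 0 0 0 0.1; 0 0 0 0 0 0 0.146; 0 1.28 4.1 0 0 0 0; 0 1.28 4.1 0 0 0 0; 0 1.28 4.1 0 0 0 0; 0 1.28 4.1 0 0 0 0; 0 1.28 4.1 0 0 0 0; 0 1.28 4.1 0 0 0 0; 0 1.28 4.1 0 0 0 0; 0 1.28 4.1 0 0 0 0; 0 0 0 0 -0.07 0 0; 0 0 0 0 0 -0.07 0; 0 0 0 0 0 0 0; 0 0 0 0 0 0 0")

```text
time: 8.2
tool_pos: [0.4863, 0.0186, 0.2077]
tool_rot: [3.071, 0.071, -0.136]
contact_force: [-0.3, 1.3, -2.6]
opening: 0.0219
grip_force: 60.0
```

Emit:
apply_moves(motion="0 0 0 0 0.07 0 0; 0 0 0 0 0 -0.07 0; 0 0 0 0 0 0 0; 0 0 0 0 0 0 0")

```text
time: 8.7
tool_pos: [0.4866, 0.0187, 0.2085]
tool_rot: [3.141, 0.139, -0.136]
contact_force: [-0.7, -0.3, -2.6]
opening: 0.0214
grip_force: 60.0
```

Run:
```python
from fit import *
from scipy.spatial.transform import Rotation as Rn
o=robot.observe();print(o['time'],o['tool_pos'],o['tool_rot'])
R=Rn.from_euler('xyz',o['tool_rot']).as_matrix(); print(R.round(3))
u=np.array([np.cos(-.131),np.sin(-.131),0]);N=np.array([.671,-.005,.105])-.105*u
tip=o['tool_pos']+R@[.048,0,.051]
print('N',N,'tip',tip,'s',(tip-N)@u,'lat',(tip-N)@[-u[1],u[0],0])
P=robot.read_camera('scene');Q=robot.read_camera('top')
for X in(P,Q):print(proj(X,[tip,N,tip-.078*R[:,0],o['tool_pos']]).round(1))
for t in('case','lifter'):
  for X in(P,Q):
    for r in robot.search_frame(t,X)[:2]: print(t,r['score'],r['centre'])
a=cv2.resize(P['img'][120:260,180:320,::-1],(560,560),interpolation=2);cv2.imwrite('pics/e.png',a)
a=cv2.resize(Q['img'][130:250,200:340,::-1],(700,600),interpolation=2);cv2.imwrite('pics/f.png',a)
```

```text
8.7 [0.48662237 0.01869038 0.2084761 ] [ 3.14121405  0.13891987 -0.13573922]
[[ 0.981 -0.135 -0.137]
 [-0.134 -0.991  0.018]
 [-0.138  0.    -0.99 ]]
N [0.56689966 0.00871569 0.105     ] tip [0.52672288 0.013194   0.1513207 ] s -0.04041752636614011 lat -0.0008081808492692284
[[244.8 167.6]
 [250.7 189.6]
 [235.7 149.6]
 [239.  142. ]]
[[260.2 211.4]
 [261.6 196.9]
 [256.8 241.1]
 [258.2 227. ]]
case 0.93 [0.7315, -0.0302, 0.1167]
case 0.76 [0.6815, -0.0145, 0.1146]
lifter 0.92 [0.4967, 0.0108, 0.1653]
lifter 0.66 [0.3917, 0.2565, 0.021]
lifter 0.71 [0.3797, 0.4351, 0.0061]
lifter 0.51 [0.4502, 0.0219, 0.1603]
```

View pics/f.png

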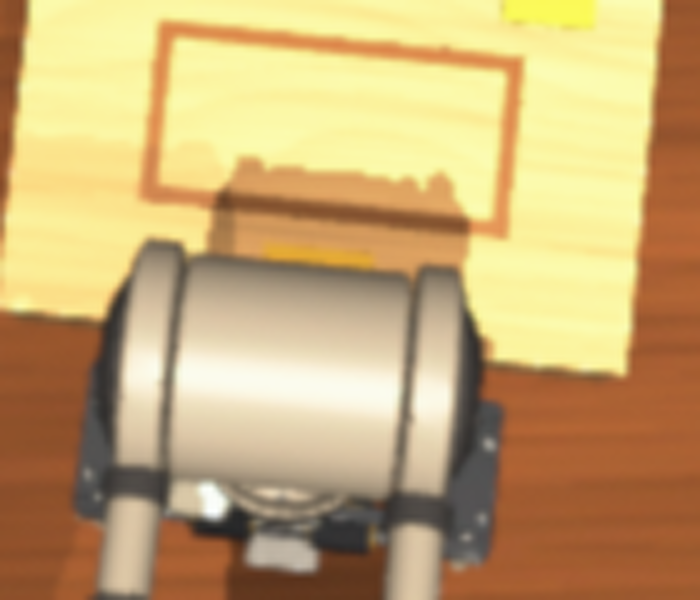

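View pics/e.png

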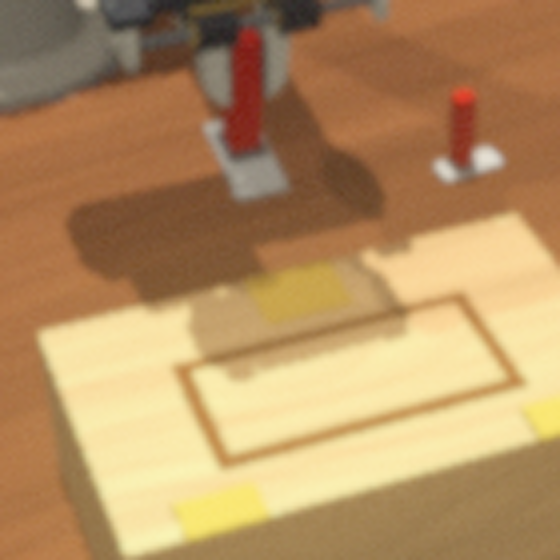

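The top picture shows the brass plate centred ahead of the hand, and the scene picture shows the toe tip at (246,168), which matches the predicted (245,168). Now I lower to notch height.

Emit:
apply_moves(motion="0 0.37 0 2.67 0 0 0; 0 0.37 0 2.67 0 0 0; 0 0 0 0 0 0 0; 0 0 0 0 0 0 0; 0 0 0 0 0 0 0")

```text
time: 9.62
tool_pos: [0.4876, 0.0184, 0.1559]
tool_rot: [3.141, 0.137, -0.136]
contact_force: [0.3, 0.3, -2.9]
opening: 0.0214
grip_force: 60.0
```

Emit:
apply_moves(motion="0 1.3 0 -0.08 0 0 0; 0 1.29 0 -0.18 0 0 0; 0 1.29 0 -0.18 0 0 0; 0 1.29 0 -0.18 0 0 0; 0 0 0 0 0 0 0; 0 0 0 0 0 0 0")

```text
time: 10.38
tool_pos: [0.5382, 0.0115, 0.1535]
tool_rot: [3.141, 0.141, -0.136]
contact_force: [-0.0, 0.2, -2.7]
opening: 0.0218
grip_force: 60.0
```

Emit:
apply_moves(motion="0 0.7 0 -0.1 0 0 0; 0 0.7 0 -0.1 0 0 0; 0 0 0 0 0 0 0; 0 0 0 0 0 0 0")

```text
time: 10.88
tool_pos: [0.5523, 0.0095, 0.1537]
tool_rot: [3.141, 0.14, -0.136]
contact_force: [-0.1, 0.2, -2.3]
opening: 0.0218
grip_force: 60.0
```

Run:
```python
from fit import *
P=robot.read_camera('scene')
a=cv2.resize(P['img'][120:260,180:320,::-1],(560,560),interpolation=2);cv2.imwrite('pics/g.png',a)
```

```text
(no output)
```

View pics/g.png

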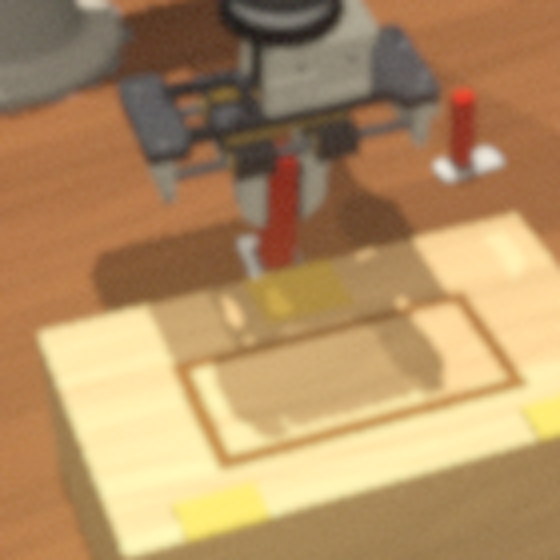

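The toe is under the lid at the brass plate (around (252,192) in full-frame pixels), with a gap left between the handle and the lid front. Now I lever up.

Emit:
apply_moves(motion="0 -0.03 0 -0.3 0 0 0; 0 -0.03 0 -0.3 0 0 0; 0 -0.03 0 -0.3 0 0 0; 0 -0.03 0 -0.3 0 0 0; 0 -0.03 0 -0.3 0 0 0; 0 -0.03 0 -0.4 0 0 0; 0 -0.03 0 -0.5 0 0 0; 0 -0.03 0 -0.5 0 0 0; 0 -0.04 0 -0.5 0 0 0; 0 0 0 0 0 0 0; 0 0 0 0 0 0 0")

```text
time: 12.3
tool_pos: [0.5546, 0.0092, 0.1877]
tool_rot: [3.141, 0.139, -0.136]
contact_force: [1.0, 0.6, -4.6]
opening: 0.0219
grip_force: 60.0
```

Run:
```python
from fit import *
P=robot.read_camera('scene')
a=cv2.resize(P['img'][100:260,180:340,::-1],(560,560),interpolation=2);cv2.imwrite('pics/i.png',a)
```

```text
(no output)
```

View pics/i.png

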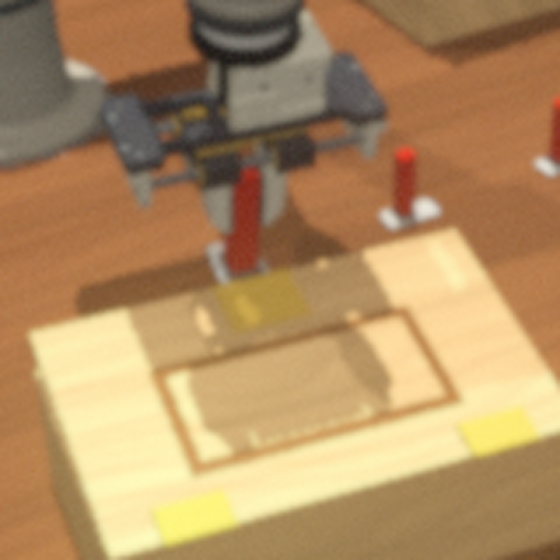

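Emit:
apply_moves(motion="0 0.04 0 -0.49 0 0 0; 0 0.04 0 -0.49 0 0 0; 0 0.04 0 -0.49 0 0 0; 0 0.04 0 -0.49 0 0 0; 0 0.04 0 -0.49 0 0 0; 0 0.04 0 -0.49 0 0 0; 0 0.11 0 -0.45 0 0 0; 0 0.11 0 -0.45 0 0 0; 0 0.11 0 -0.45 0 0 0; 0 0.11 0 -0.45 0 0 0; 0 0.11 0 -0.45 0 0 0; 0 0.11 0 -0.45 0 0 0; 0 0.17 0 -0.43 0 0 0; 0 0.17 0 -0.43 0 0 0; 0 0.17 0 -0.43 0 0 0; 0 0.17 0 -0.43 0 0 0; 0 0.17 0 -0.43 0 0 0; 0 0.17 0 -0.43 0 0 0; 0 0 0 0 0 0 0; 0 0 0 0 0 0 0")

```text
time: 14.85
tool_pos: [0.5846, 0.0051, 0.2664]
tool_rot: [3.141, 0.14, -0.136]
contact_force: [-0.0, 0.6, -5.0]
opening: 0.0217
grip_force: 60.0
```

```bash
cat > lid.py <<'E'
from fit import *
from scipy.optimize import minimize_scalar
from scipy.spatial.transform import Rotation as Rn
o=robot.observe();R=Rn.from_euler('xyz',o['tool_rot']).as_matrix()
u=np.array([np.cos(-.131),np.sin(-.131),0])
for n,cx in (('scene',.6736),('top',.669)):
    P=robot.read_camera(n);p=[cx,-.005,-.131]
    H=np.array([cx,-.005,.105])+.105*u; tip=o['tool_pos']+R@[.048,0,.051]
    print('kin',np.arctan2(tip[2]-.105,(H-tip)@u),np.hypot(tip[2]-.105,(H-tip)@u))
    r=robot.trace('lid',P)
    if not r: continue
    m=r[0]['pixels'].astype(float);print(n,r[0]['score'],m.sum())
    def L(th):
        b=np.array(box(-.21,0,-.17,.17,0,.01));c,s=np.cos(th),np.sin(th)
        return T(p,np.c_[b[:,0]*c+b[:,2]*s+.105,b[:,1],-b[:,0]*s+b[:,2]*c+.105])
    f=lambda th:np.abs(sil(P,None,m.shape,[L(th)])-m).sum()
    g=np.arange(0,1.2,.02);v=[f(t) for t in g];print('best',g[np.argmin(v)],min(v))
    if n=='scene': save(P,'l%d.png'%(o['time']*100),(170,70,350,260),3)
E
python3 lid.py; ls pics
```

```text
kin 0.5945583487040768 0.18600504561969727
scene 0.75 12047.0
best 0.58 224.1875
kin 0.6085760945752489 0.18224497949472424
top 0.77 3218.0
best 1.18 3594.828125
a.png
b.png
c1.png
c2.png
c3.png
d.png
e.png
f.png
g.png
i.png
l1485.png
```

Going well; I do the last segment.

Emit:
apply_moves(motion="0 0.23 0 -0.4 0 0 0; 0 0.23 0 -0.4 0 0 0; 0 0.23 0 -0.4 0 0 0; 0 0.23 0 -0.4 0 0 0; 0 0 0 0 0 0 0; 0 0 0 0 0 0 0; 0 0 0 0 0 0 0; 0 0 0 0 0 0 0")

```text
time: 16.05
tool_pos: [0.5957, 0.0036, 0.281]
tool_rot: [3.141, 0.14, -0.136]
contact_force: [-1.6, 0.5, -3.9]
opening: 0.0216
grip_force: 60.0
```

```bash
python3 lid.py
```

```text
kin 0.6936473210051968 0.18584511678331733
scene 0.63 12265.0
best 0.66 157.5
kin 0.7096370616862133 0.1823617062754965
top 0.68 2728.0
best 1.18 3700.828125
```

```bash
ls pics/l*
python3 - <<'E'
import cv2
E
```

```text
pics/l1485.png
pics/l1605.png
```

View pics/l1605.png

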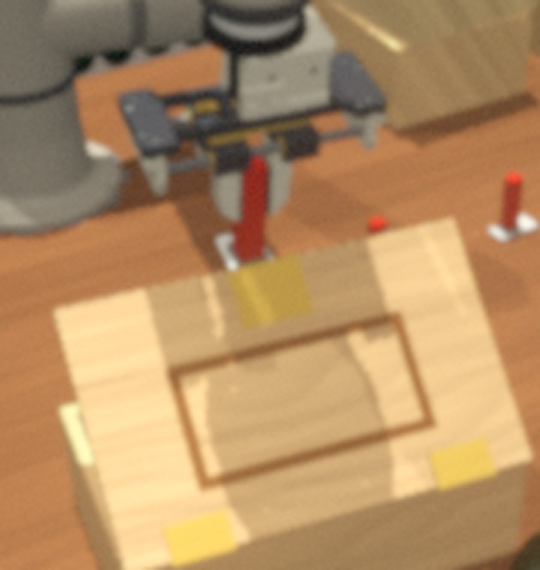

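The lid stands open on the toe. Its front edge is at about (259,158) full-frame, the angle comes out at 0.66–0.70 rad, and the fingers are clear of it.

```bash
python3 -c "
from cell import robot
print(robot.hand_in())"
```

```text
the job is handed in; nothing more can be done
None
```

The job is handed in, with no verdict returned: the lifter is still gripped at 60 N (the gripper's limit, below the 80 N asked) and its toe holds the lid open at an estimated 0.66–0.71 rad (about 38–41°), with the fingers clear of the lid.

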